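Centre the shortest can on the can crusher

TASK

The shortest of the three empty drink cans is the next one to be crushed. Pick it up and set it down gently, upright, in the middle of the can crusher's raised round plate, so that no part of it hangs over the plate's edge, and let go. Leave the other two cans standing where they are.

Things in the scene. Friction and masses are not known exactly. Their poses are not given: they have to be found in the camera images.
- small_can: The shortest of three upright plain aluminium drink cans: a closed cylinder with a ring-pull lid, 53 mm in diameter and 88 mm tall, with straight sides between 8 and 75 mm above its base, about 30 g. Origin at the centre of its underside, z up along the can. It stands loose on the shelf.
- anvil (a point): Centre of the top of the crusher's raised round steel plate: 84 mm across, top 40 mm above the shelf, z up. Crusher fixed on the robot's right; its dark base (12 mm thick) reaches 60 mm along x and -x, 55 mm along +y. On the -y side, from 95 mm out, stand a 112 mm column and the open lever leaning away (up to 220 mm high, never nearer than 95 mm). Clear above the plate.
- big_can: The thickest can, a bystander: upright, 66 mm in diameter, 115 mm tall, same plain aluminium, loose on the shelf. Origin at the centre of its underside.
- slim_can: The tallest can, a bystander: upright, 53 mm in diameter, 145 mm tall, same plain aluminium, loose on the shelf. Origin at the centre of its underside. The three cans stand at least 100 mm apart and swap places. Other bystanders: a flattened can 16 mm high, bottles up to 230 mm tall, a jug, a crate.
Things that resemble listed ones, but are neither listed nor needed, are in the scene too. What is shaped like the small_can but purple is not meant.

How it is judged:
At the end, for the whole second after the job is handed in: The shortest can stands at rest, upright (within 6 degrees), on the anvil (base within 4 mm of its top), its axis within 15 mm of the anvil's centre so that nothing overhangs; the other two cans stand upright (within 9 degrees) within 30 mm of where they started (horizontal distance between small_can and anvil below 0.015 m and z of small_can in the frame of anvil between -0.004 and 0.004 m and angle between small_can's own z axis and vertical below 0.1 rad and linear speed of small_can below 0.02 m/s and angle between each of big_can, slim_can's own z axis and vertical below 0.15 rad and distance of each of big_can, slim_can from where it was at the start of the episode below 0.03 m); the robot touches nothing.
It fails at once if the can is dropped: it falls out of the fingers faster than 0.6 m/s (about 2 cm of free fall) (contact force between the fingers and small_can below 0.01 N and linear speed of small_can above 0.6 m/s).
It fails at once if another can is knocked over (angle between any of big_can, slim_can's own z axis and vertical above 0.7 rad).
It also fails if it takes over 35 s, if anything falls off the work surface, if the arm or the gripper's body presses on something with over 40 N, if the wrist force passes 120 N, or if a joint passes its speed limit or range.

ROBOT

A 6-joint arm with a two-finger parallel gripper is mounted at the origin on the work surface. World frame = base frame: x ahead of the robot, y to its left, z up, the work surface at z = 0. Lengths are in m, angles in rad, forces in N, time in s.
With the tool pointing down it reaches from about 0.35 to 0.775 m from the base axis. Payload 5.5 kg.
Tool frame: the origin (TCP) lies midway between the tips of the shut fingers; the grasp point (between the pads) lies r.grip_point_offset behind it (r.grip_point_offset is the distance from the TCP to the grasp point, in m); z points along the fingers, y is the direction in which the jaws open and shut (so a half turn about z gives the same grasp; the last joint's range is limited). The gripper opens to 85 mm and grips with 20 to 120 N. Pads are 22 mm wide; open, the fingers measure 114 mm over their backs; the gripper's body (76 mm by 85 mm) begins 54 mm behind the grasp point. The pads swing forward as they close: fully open they stand 13 mm farther back than shut.
Start: joints at [-1.417, 0.313, 0.046, 1.304, 0, 1.431], TCP at [0.167, -0.55, 0.231] pointing down, gripper open.
Joint ranges: [-2.76, 2.76], [-0.86, 1.69], [-1.03, 1.26], [-2.2, 2.34], [-1.47, 1.5], [-3.14, 3.14]. Speed limits (rad/s): [2.57, 2.57, 3.14, 3.14, 3.14, 3.14].

INTERFACE

Orientations are given as a unit quaternion [x, y, z, w].
In Python, from station import r, eyes gives the robot as it stands.
- The arm moves only by the tool arm_command, never from a script. Its argument "commands" is a list of rows, each a list of 2 entries, a list of its own where there are three numbers: the shift along the world's x, y, z in m, then the turn about the world's z in degrees. In form: [[[tx, ty, tz], turn], ...]. A call has 1 to 5 rows; each row is the pose to reach, as a shift and turn from the pose commanded when the call began; what a row does not reach only later rows make up. A row lasts 1/8 s, in which the tool goes at most 62.5 mm and 10.7 degrees, less where a joint would pass 70% of its speed; a pose out of reach is approached as far as the arm can. A call with a gripper value outside its range is refused whole. "jaw" is the finger opening in m, from 0 to 0.0854, set as the call begins (left out, the last holds). The fingers move at their own pace and stop on an object; "force" is the grip in N (left out, the last holds). Time passes only in rows, so rows that repeat a pose let the fingers close. It gives the time, the measured TCP pose, the force and the opening at its end, in the units of the state.
- r.read_state(): the state, without advancing time (a new reading comes with each control period).
- eyes.grab_frame(name): name is "scene" or "top"; returns a dict with "pixels" (384x512x3 uint8, red, green, blue), "fx", "fy", "cx", "cy" (pixels), "origin" and "attitude" of the camera in the world. Camera axes: x right, y down, z forward; pixel columns grow to the right and rows downward; lengths in m; the calibration is good to about 2 mm. A picture is of the moment at which its call begins. There is no depth.
- r.finish_job(): hands the job in, once; it reports no verdict.
The state is a dict: "clock": time; "joint_pos": joint angles; "qvel": joint speeds; "tau": joint torques, N m; "tool_pos": TCP position; "tool_rot": TCP orientation; "force": force on the tool from outside, world axes, zero at the start; "moment": the same for the moment, N m; "gripper_width": finger opening in m.
Only numpy, scipy, OpenCV 4.12 (cv2) and the standard library are available. Lean on these libraries where they do the work, as an engineer would, in place of code of your own. Each camera call takes 0.05 s, during which the arm holds its last target. There are 200 camera calls.

## Working session

There is one attempt and no reset: what is moved stays moved. The work goes in short steps, Python scripts to look and compute and a tool call to move; the robot and the scene stay as the last step left them, time stands still between calls to the robot, and variables do not carry over. Pictures are saved under pics/ and viewed, about 8 in all and at most 12, crops included, and the job is handed in when it is done.

Besides the shell and the picture viewer there is one more tool, called after "Call:" by a JSON object that holds its "name" and its "arguments", one argument or row to a line. arm_command: Moves the arm, as the interface text tells. Its arguments: {"type":"object","properties":{"commands":{"type":"array"},"jaw":{"type":"number"},"force":{"type":"number"}},"required":["commands"]}

```bash
mkdir -p pics; cat > h.py <<'E'
from station import r, eyes
import numpy as np, cv2
from scipy.spatial.transform import Rotation as R
def grab(n,fn=None):
    f=eyes.grab_frame(n)
    if fn: cv2.imwrite('pics/'+fn,cv2.cvtColor(np.asarray(f['pixels']),cv2.COLOR_RGB2BGR))
    return f
def M(f):
    a=np.asarray(f['attitude'],float)
    return a if a.shape==(3,3) else R.from_quat(a).as_matrix()
def ray(f,u,v,z):
    d=M(f)@np.array([(u-f['cx'])/f['fx'],(v-f['cy'])/f['fy'],1]); o=np.array(f['origin'])
    return o+d*(z-o[2])/d[2]
def proj(f,p):
    c=M(f).T@(np.array(p)-f['origin']); return f['fx']*c[0]/c[2]+f['cx'],f['fy']*c[1]/c[2]+f['cy']
E
python3 - <<'E'
from h import *
for n in('scene','top'):
    f=grab(n,n+'0.png'); print(n,f['fx'],f['fy'],f['cx'],f['cy'],f['origin'],f['attitude'])
s=r.read_state();print(s,r.grip_point_offset)
E
```

```text
scene 430.53927760860427 430.53927760860427 245.86596923470603 192.59759541989555 [0.97975758 0.46942872 0.67672723] [ 0.31344796  0.87245476 -0.34910592 -0.13674108]
top 371.13868120795325 371.13868120795325 256.9374873124844 187.97054883666488 [0.50755797 0.0489417  0.94613645] [ 0.70586844 -0.70540411  0.04386029 -0.04723417]
{'clock': 0.1, 'joint_pos': array([-1.41660509e+00,  3.13904933e-01,  4.50852773e-02,  1.30360771e+00,
       -7.78597889e-06,  1.43119836e+00]), 'qvel': array([ 0.00036971,  0.00033529,  0.00239507, -0.00022916,  0.0003869 ,
        0.00031788]), 'tau': array([ 2.30595761e-03, -4.81722879e+01,  2.99245691e+01,  1.27963957e-02,
       -1.86847615e-04, -1.15307593e-06]), 'tool_pos': array([ 0.16642711, -0.5499051 ,  0.23050665]), 'tool_rot': array([ 9.89230045e-01,  1.46366844e-01, -9.84335839e-06, -8.15466890e-04]), 'force': array([-0.27383977, -0.23349835, -0.81748334]), 'moment': array([ 0.01725949, -0.00083912,  0.0364089 ]), 'gripper_width': 0.08507304113928746} 0.0187
```

View pics/scene0.png

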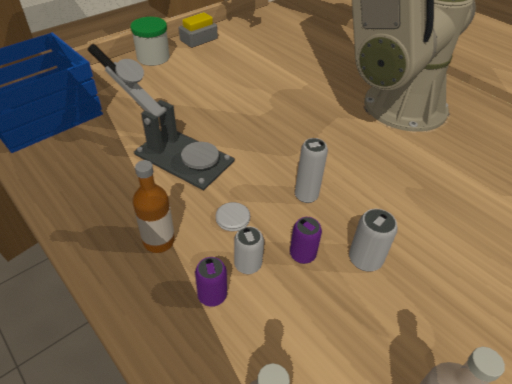

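View pics/top0.png

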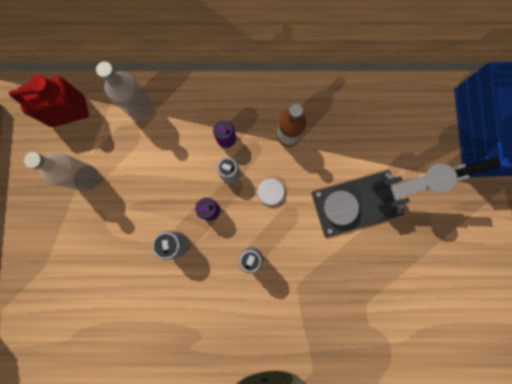

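The scene view shows the small silver can at about (249,250), purple look-alikes at (211,280) and (305,240), slim at (311,170), big at (372,240) and the plate at (200,155). The top view shows the small can at (228,169), the flat can at (270,192), the plate at (341,208), slim at (250,261) and big at (168,245).

```bash
cat > m.py <<'E'
from h import *
def blob(f,u,v,w,lo,satmax=60):
    im=np.asarray(f['pixels']); hsv=cv2.cvtColor(im,cv2.COLOR_RGB2HSV)
    m=((hsv[...,1]<satmax)&(hsv[...,2]>lo)).astype(np.uint8)
    k=np.zeros_like(m);k[v-w:v+w,u-w:u+w]=1;m*=k
    c=max(cv2.findContours(m,cv2.RETR_EXTERNAL,cv2.CHAIN_APPROX_NONE)[0],key=cv2.contourArea)
    h=cv2.convexHull(c); return c,h
E
python3 - <<'E'
from m import *
t=grab('top');s=grab('scene')
for n,f,u,v,w,lo,z in [('anvil top',t,341,208,24,100,.04),('anvil sc',s,200,155,22,100,.04),('small top',t,228,169,16,60,.088),('flat',t,270,192,20,100,.016),('slim',t,250,261,16,60,.145),('big',t,168,245,22,60,.115),('small sc',s,249,250,26,60,.088)]:
    c,h=blob(f,u,v,w,lo); e=cv2.fitEllipse(h); (x,y),rad=cv2.minEnclosingCircle(h)
    p=ray(f,*e[0],z); print(n,np.round(e[0],1),np.round(e[1],1),'P',p.round(4),'bbox',cv2.boundingRect(c), 'circ',round(x,1),round(y,1),round(rad,1))
# purple positions
for u,v in [(225,133),(207,209)]: print('purple',ray(t,u,v,.088).round(3))
print('bottle',ray(t,296,111,.2).round(3))
cv2.imwrite('pics/crop.png',np.hstack([cv2.resize(cv2.cvtColor(np.asarray(f['pixels']),cv2.COLOR_RGB2BGR)[v-32:v+32,u-32:u+32],None,fx=6,fy=6,interpolation=0) for f,u,v in[(t,228,169),(s,249,250)]]))
E
```

```text
anvil top [341.  207.2] [32.8 34.1] P [ 0.5777 -0.152   0.04  ] bbox (324, 191, 35, 34) circ 340.9 207.2 17.1
anvil sc [199.4 154.3] [26.4 36.1] P [ 0.5789 -0.1514  0.04  ] bbox (181, 142, 37, 27) circ 199.1 153.0 18.2
small top [228.3 169.3] [21.6 25.4] P [0.6629 0.1204 0.088 ] bbox (217, 158, 23, 25) circ 228.6 169.7 12.5
flat [270.8 191.4] [27.3 27.5] P [0.6194 0.0186 0.016 ] bbox (257, 178, 28, 28) circ 270.8 191.4 13.8
slim [250.1 260.1] [23.4 25. ] P [0.4569 0.0671 0.145 ] bbox (239, 248, 23, 25) circ 250.5 260.0 12.5
big [169.5 244.9] [28.6 36.6] P [0.4879 0.2466 0.115 ] bbox (152, 231, 37, 29) circ 170.0 245.0 18.1
small sc [242.6 245.3] [40.9 57.1] P [0.6895 0.1327 0.088 ] bbox (223, 224, 41, 50) circ 239.5 247.5 28.7
purple [0.751 0.129 0.088]
purple [0.57  0.169 0.088]
bottle [ 0.766 -0.029  0.2  ]
```

View pics/crop.png

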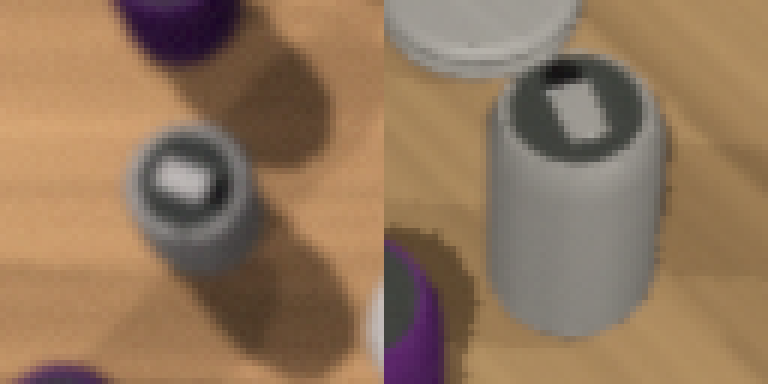

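```bash
python3 - <<'E'
from m import *
t=grab('top');s=grab('scene')
print(ray(t,226.7,166.8,.088),ray(s,248.7,235.5,.088))
for n,f in(('t',t),('s',s)):
    # visible base centre check: project predicted axis base
    print(n,[np.round(proj(f,(.668,.125,z)),1) for z in(0,.088)])
hsv=cv2.cvtColor(np.asarray(s['pixels']),cv2.COLOR_RGB2HSV)
print('lever tip',ray(t,441,178,.1).round(3),'column',ray(t,392,190,.11).round(3))
E
```

```text
[0.66894088 0.12420069 0.088     ] [0.66781691 0.12317924 0.088     ]
t [array([229.3, 173.5]), array([226.4, 167.2])]
s [array([248.1, 265.3]), array([249.3, 236.2])]
lever tip [ 0.641 -0.371  0.1  ] column [ 0.611 -0.253  0.11 ]
```

Call:
{"name": "arm_command", "arguments": {
  "commands": [
    [[0,0,0.06],10],
    [[0,0,0.11],20],
    [[0.03,0.04,0.11],30],
    [[0.06,0.08,0.11],40],
    [[0.1,0.13,0.11],50]
  ]
}}

```text
clock: 0.92
tool_pos: [0.266, -0.4209, 0.3412]
tool_rot: [0.834, 0.552, 0.0, 0.0]
force: [1.6, 0.1, -0.1]
gripper_width: 0.0852
```

Both views agree: can at (0.668, 0.124), plate at (0.578, -0.152).

Call:
{"name": "arm_command", "arguments": {
  "commands": [
    [[0.03,0.05,0],10],
    [[0.07,0.1,0],20],
    [[0.1,0.14,0],30],
    [[0.13,0.18,0],40],
    [[0.17,0.23,0],50]
  ]
}}

```text
clock: 1.55
tool_pos: [0.4353, -0.1916, 0.3416]
tool_rot: [0.522, 0.853, -0.0, 0.001]
force: [1.0, -1.0, -0.4]
gripper_width: 0.0853
```

Call:
{"name": "arm_command", "arguments": {
  "commands": [
    [[0.03,0.05,0],10],
    [[0.07,0.1,0],20],
    [[0.1,0.14,0],30],
    [[0.13,0.18,0],40],
    [[0.17,0.23,0],50]
  ]
}}

```text
clock: 2.17
tool_pos: [0.6044, 0.0372, 0.3417]
tool_rot: [0.112, 0.994, -0.0, 0.0]
force: [0.7, -0.1, 0.1]
gripper_width: 0.0854
```

Call:
{"name": "arm_command", "arguments": {
  "commands": [
    [[0.03,0.04,0],10],
    [[0.06,0.085,0],13],
    [[0.062,0.085,0],13],
    [[0.062,0.085,0],13],
    [[0.062,0.085,0],13]
  ]
}}

```text
clock: 2.8
tool_pos: [0.6651, 0.1199, 0.3421]
tool_rot: [0.002, 1.0, -0.0, 0.0]
force: [0.0, -0.7, 0.9]
gripper_width: 0.0856
```

Call:
{"name": "arm_command", "arguments": {
  "commands": [
    [[0.003,0.004,-0.05],0],
    [[0.003,0.004,-0.1],0],
    [[0.003,0.004,-0.15],0],
    [[0.003,0.004,-0.19],0],
    [[0.003,0.004,-0.22],0]
  ]
}}

```text
clock: 3.42
tool_pos: [0.6673, 0.1234, 0.1204]
tool_rot: [0.003, 1.0, -0.0, -0.0]
force: [0.0, 0.6, 0.2]
gripper_width: 0.0857
```

```bash
python3 - <<'E'
from h import *
s=grab('scene');t=grab('top')
cv2.imwrite('pics/desc.png',np.hstack([cv2.resize(cv2.cvtColor(np.asarray(f['pixels']),cv2.COLOR_RGB2BGR)[v-60:v+60,u-60:u+60],None,fx=3,fy=3) for f,u,v in[(s,249,230),(t,228,169)]]))
print(r.read_state()['tool_pos'])
E
```

```text
[0.66558321 0.12344932 0.1182718 ]
```

View pics/desc.png

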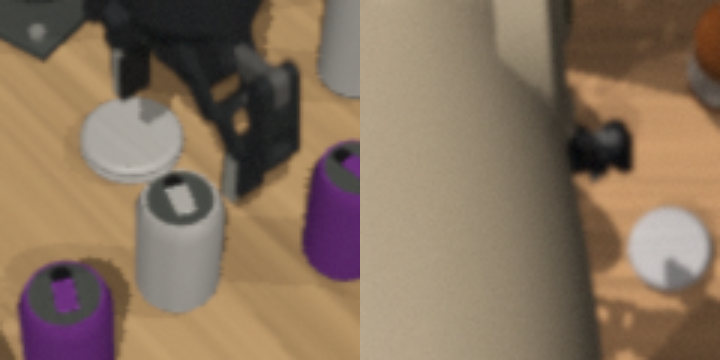

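The picture shows the fingers straddling the can: tips at crop (125,90) and (235,190), and the lid at (180,198), below their midpoint. I'll descend.

Call:
{"name": "arm_command", "arguments": {
  "commands": [
    [[0.001,0,-0.03],0],
    [[0.001,0,-0.055],0],
    [[0.001,0,-0.075],0],
    [[0.001,0,-0.085],0],
    [[0.001,0,-0.085],0]
  ]
}}

```text
clock: 4.15
tool_pos: [0.6698, 0.1246, 0.0372]
tool_rot: [0.002, 1.0, 0.0, 0.0]
force: [0.4, 0.4, -0.2]
gripper_width: 0.0856
```

Call:
{"name": "arm_command", "arguments": {
  "commands": [
    [[0,0,0],0],
    [[0,0,0],0],
    [[0,0,0],0],
    [[0,0,0],0],
    [[0,0,0],0]
  ],
  "jaw": 0.04,
  "force": 25
}}

```text
clock: 4.78
tool_pos: [0.6706, 0.125, 0.0378]
tool_rot: [0.001, 1.0, 0.0, 0.001]
force: [-0.8, -0.3, 6.5]
gripper_width: 0.0526
```

Call:
{"name": "arm_command", "arguments": {
  "commands": [
    [[0,0,0],0],
    [[0,0,0],0],
    [[0,0,0.01],0],
    [[0,0,0.02],0],
    [[0,0,0.03],0]
  ]
}}

```text
clock: 5.4
tool_pos: [0.6697, 0.1251, 0.0671]
tool_rot: [0.001, 1.0, 0.0, 0.0]
force: [1.3, -0.2, -0.2]
gripper_width: 0.0524
```

Call:
{"name": "arm_command", "arguments": {
  "commands": [
    [[0,0,0.025],0],
    [[0,0,0.05],0],
    [[0,0,0.075],0],
    [[0,0,0.09],0],
    [[0,0,0.09],0]
  ]
}}

```text
clock: 6.02
tool_pos: [0.6705, 0.1251, 0.1578]
tool_rot: [0.001, 1.0, 0.0, 0.001]
force: [0.9, 0.4, -0.6]
gripper_width: 0.0525
```

```bash
python3 - <<'E'
from h import *
s=grab('scene')
print(np.mean([(r.read_state()['tool_pos']) for _ in range(3)],0))
cv2.imwrite('pics/held.png',cv2.resize(cv2.cvtColor(np.asarray(s['pixels']),cv2.COLOR_RGB2BGR)[100:300,150:350],None,fx=3,fy=3))
E
```

```text
[0.66981578 0.1250321  0.15646341]
```

View pics/held.png

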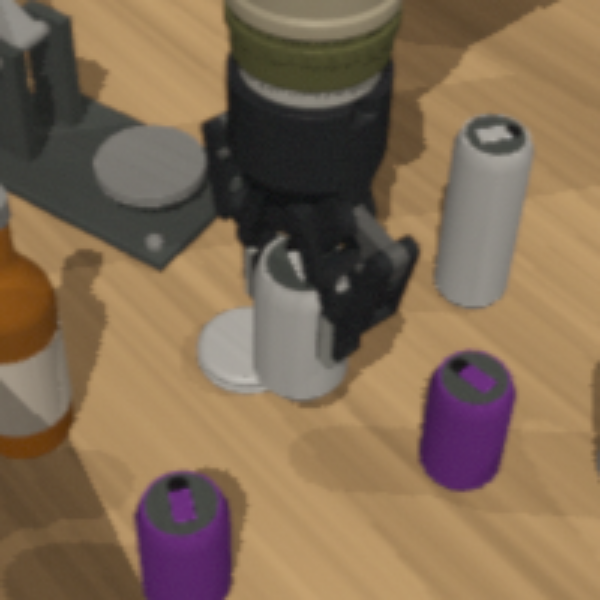

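The can is held upright between the pads (its middle is around crop pixel (300,320)). I'll carry it to the plate.

Call:
{"name": "arm_command", "arguments": {
  "commands": [
    [[-0.012,-0.036,0],0],
    [[-0.027,-0.083,0],0],
    [[-0.042,-0.13,0],0],
    [[-0.057,-0.176,0],0],
    [[-0.072,-0.22,0],0]
  ]
}}

```text
clock: 6.7
tool_pos: [0.5962, -0.0962, 0.1547]
tool_rot: [0.001, 1.0, 0.0, -0.001]
force: [0.3, -0.7, -0.7]
gripper_width: 0.0524
```

Call:
{"name": "arm_command", "arguments": {
  "commands": [
    [[-0.013,-0.04,0],0],
    [[-0.018,-0.056,0],0],
    [[-0.018,-0.056,-0.02],0],
    [[-0.018,-0.056,-0.04],0],
    [[-0.018,-0.056,-0.05],0]
  ]
}}

```text
clock: 7.32
tool_pos: [0.5787, -0.15, 0.1043]
tool_rot: [0.001, 1.0, 0.001, -0.001]
force: [-0.1, -0.2, -1.1]
gripper_width: 0.0527
```

```bash
python3 - <<'E'
from h import *
s=grab('scene','sc_pl.png');t=grab('top')
print(np.mean([(r.read_state()['tool_pos']) for _ in range(3)],0), r.read_state()['gripper_width'])
x0,y0=120,70
im=cv2.resize(cv2.cvtColor(np.asarray(s['pixels']),cv2.COLOR_RGB2BGR)[y0:y0+130,x0:x0+130],None,fx=4,fy=4)
cv2.imwrite('pics/place.png',im)
print(s['origin'],[np.round((np.array(proj(s,(.578,-.152,z)))-(x0,y0))*4) for z in(.04,.048,.136)])
E
```

```text
[ 0.57870416 -0.14997857  0.10458689] 0.052233794718859534
[0.97975758 0.46942872 0.67672723] [array([318., 336.]), array([317., 325.]), array([308., 196.])]
```

View pics/place.png

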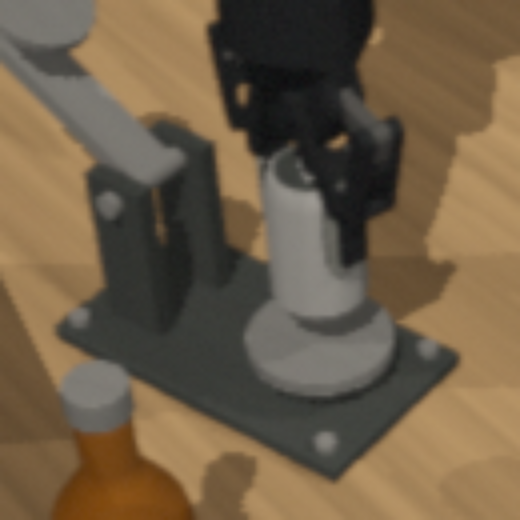

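The can hovers centred, about 25 mm above the plate: its base is at crop (318,300) and the plate centre at (318,337). Lowering until contact.

Call:
{"name": "arm_command", "arguments": {
  "commands": [
    [[0,-0.001,-0.01],0],
    [[0,-0.001,-0.018],0],
    [[0,-0.001,-0.022],0],
    [[0,-0.001,-0.024],0],
    [[0,-0.001,-0.024],0]
  ]
}}

```text
clock: 8.05
tool_pos: [0.5797, -0.152, 0.0823]
tool_rot: [0.001, 1.0, 0.0, 0.0]
force: [0.6, 0.1, 0.1]
gripper_width: 0.0527
```

Call:
{"name": "arm_command", "arguments": {
  "commands": [
    [[0,0,-0.001],0],
    [[0,0,-0.001],0]
  ]
}}

```text
clock: 8.3
tool_pos: [0.5797, -0.152, 0.0815]
tool_rot: [0.001, 1.0, -0.0, 0.0]
force: [-0.2, 0.3, -0.4]
gripper_width: 0.0527
```

Call:
{"name": "arm_command", "arguments": {
  "commands": [
    [[0,0,-0.001],0],
    [[0,0,-0.001],0]
  ]
}}

```text
clock: 8.55
tool_pos: [0.5796, -0.152, 0.0802]
tool_rot: [0.001, 1.0, 0.0, -0.0]
force: [-0.3, 0.4, -0.5]
gripper_width: 0.0522
```

Call:
{"name": "arm_command", "arguments": {
  "commands": [
    [[0,0,-0.001],0],
    [[0,0,-0.001],0]
  ]
}}

```text
clock: 8.8
tool_pos: [0.5796, -0.152, 0.0792]
tool_rot: [0.001, 1.0, 0.0, -0.0]
force: [-0.5, -0.1, -0.2]
gripper_width: 0.0524
```

Call:
{"name": "arm_command", "arguments": {
  "commands": [
    [[0,0,-0.001],0],
    [[0,0,-0.001],0]
  ]
}}

```text
clock: 9.05
tool_pos: [0.5795, -0.152, 0.0782]
tool_rot: [0.001, 1.0, 0.0, -0.0]
force: [-0.4, 0.7, -0.2]
gripper_width: 0.0525
```

Call:
{"name": "arm_command", "arguments": {
  "commands": [
    [[0,0,-0.001],0],
    [[0,0,-0.001],0]
  ]
}}

```text
clock: 9.3
tool_pos: [0.5798, -0.1521, 0.0778]
tool_rot: [0.001, 1.0, -0.0, 0.0]
force: [-2.1, -0.8, 3.1]
gripper_width: 0.0527
```

Contact at the expected height. Releasing.

Call:
{"name": "arm_command", "arguments": {
  "commands": [
    [[0,0,0],0],
    [[0,0,0],0],
    [[0,0,0],0],
    [[0,0,0],0],
    [[0,0,0],0]
  ],
  "jaw": 0.084
}}

```text
clock: 9.93
tool_pos: [0.5796, -0.152, 0.0773]
tool_rot: [0.001, 1.0, 0.0, -0.0]
force: [-1.1, -0.9, -0.3]
gripper_width: 0.0838
```

Call:
{"name": "arm_command", "arguments": {
  "commands": [
    [[0,0,0.01],0],
    [[0,0,0.03],0],
    [[0,0,0.06],0],
    [[0,0,0.1],0],
    [[0,0,0.15],0]
  ]
}}

```text
clock: 10.55
tool_pos: [0.5791, -0.1517, 0.2286]
tool_rot: [0.001, 1.0, 0.0, -0.001]
force: [0.2, -0.8, -0.2]
gripper_width: 0.0838
```

Call:
{"name": "arm_command", "arguments": {
  "commands": [
    [[0,0,0.05],0],
    [[-0.03,0.03,0.07],0],
    [[-0.08,0.08,0.07],0],
    [[-0.13,0.13,0.07],0],
    [[-0.15,0.15,0.07],0]
  ]
}}

```text
clock: 11.18
tool_pos: [0.4276, -0.0005, 0.2983]
tool_rot: [0.001, 1.0, 0.0, 0.001]
force: [0.8, -0.2, 0.2]
gripper_width: 0.0838
```

```bash
python3 - <<'E'
from m import *
s=grab('scene','end.png');t=grab('top','endt.png')
for n,f in(('t',t),('s',s)): print(n,[np.round(proj(f,(.578,-.152,z)),1) for z in(.04,.128)])
for z in[('slim',250,261,16,.145),('big',168,245,22,.115)]:
    try:
        c,h=blob(t,*z[1:4],60); e=cv2.fitEllipse(h);print(z[0],e[0],ray(t,*e[0],z[4]).round(4))
    except Exception as x: print(x)
a=cv2.imread('pics/end.png')[80:200,140:260];b=cv2.imread('pics/endt.png')[150:270,280:400]
cv2.imwrite('pics/e2.png',np.hstack([cv2.resize(a,None,fx=3,fy=3),cv2.resize(b,None,fx=3,fy=3)]))
E
```

```text
t [array([341. , 207.1]), array([349.7, 204. ])]
s [array([199.6, 154. ]), array([197.1, 122.1])]
slim (250.08287048339844, 260.134765625) [0.4569 0.0672 0.145 ]
big (169.61221313476562, 244.849609375) [0.4881 0.2464 0.115 ]
```

View pics/e2.png

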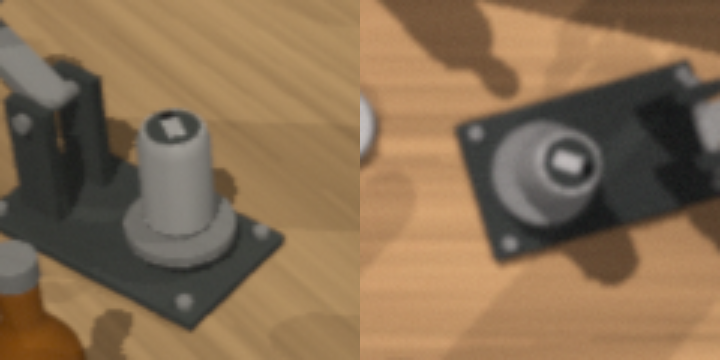

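View pics/end.png

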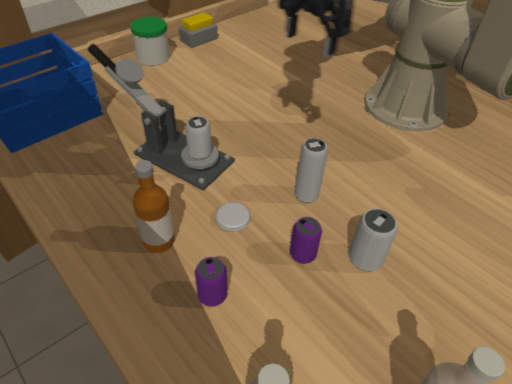

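The can stands upright on the plate. The lid sits at (198,122) in the scene view and (350,204) in the top view, within about 1 px of the positions predicted for a centred can.

```bash
python3 -c "
from station import r
print(r.finish_job())"
```

```text
the job is handed in; nothing more can be done
None
```

I picked up the shortest plain aluminium can, lowered it onto the crusher plate until light contact (about 3 N), and let go. I then moved the gripper clear and handed the job in at about 11 s; no verdict is reported.

- **Placed can:** it stands upright on the plate. In both camera views its lid is within about 1 px (roughly 3 mm) of where a centred, upright can's lid would be.
- **Other cans:** measured again in the top view, the slim and big cans are within 1 mm of where they started, and both still stand upright.
- **Failed checks:** none failed. The TCP readings varied by about 2 mm, which stayed well within the tolerances.

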